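# Draw the dowel to the setting block and hold it for gluing

### The job

Stand the small wooden setting block, narrow top up, on the middle of the jig's narrow raised rail and let go of it. Then draw the thick dowel in the jig's bored post gently straight up, not out of its hole, until its top is level with the top of the standing block, and finish while still holding it there, so that I can brush glue on it; leave the block standing and do not knock over the glue bottle.

Things in the scene. Friction and masses are not known exactly. Their poses are not given: they have to be found in the camera images.
- jig: The gluing jig, fixed to the table: a plywood board 90 x 230 mm, 28 mm thick, origin at the centre of its underside, its y axis along the 230 mm, z up. On it stands the bored post, a pale wooden block 56 x 56 mm whose top is 98 mm above the table, centred at jig y = -55 mm, with one vertical blind bore (17 mm wide, 68 mm deep) in which the dowel stands. The setting rail stands on the board at jig y = +55 mm.
- bore_mouth (a point): Centre of the mouth of the bore, in the top face of the bored post (98 mm above the table). z is the axis of the bore, pointing up.
- rail_top (a point): Centre of the flat top of the setting rail: a fixed pale wooden bar 80 mm long (its x axis, which is the jig's x axis) and only 20 mm wide (its y axis), 14 mm thick, on a 46 x 12 mm upright web. Its top is 114 to 134 mm above the table, different each time. It lies 110 mm from the bore axis, on the jig's +y side.
- block_center (a point): The setting block, loose: a pale wooden block 50 mm tall, this point at its centre, half-way up (25 mm above its underside). The lower 38 mm are 40 mm long (its x axis) by 28 mm wide (its y axis); the upper 12 mm are a step 40 mm long and 18 mm wide with a flat top. It starts standing upright on the table, about 60 g. A plain offcut (70 x 45 x 20 mm, flat) lies elsewhere and is not it.
- rod_top (a point): Centre of the top end of the dowel: a loose, upright, plain round pale wooden rod 16 mm in diameter, 118 mm long, about 30 g, standing on the bottom of the bore; 50 mm stand out above the post at the start. z points up along the dowel. It has about 0.5 mm of play all round and drops back when let go. Level with the setting block on the rail it has risen 16 to 36 mm and at least 30 mm stay in the bore. A thinner short dowel lying on the table (10 mm by 90 mm) is not it.
- glue_mid (a point): Middle of the loose white glue bottle, 54 mm in diameter and 130 mm tall, 65 mm above its foot; it stands about 140 mm from the setting block at the start. z points up along it.
Mind the look-alikes: they are no part of the job. What is shaped like the part that bears rod_top but black or turquoise is not meant.

How it is judged (in metres and radians):
On the way, in this order (a step that is already met when the one before it is completed fails the run):
1. the setting block stands upright on the narrow rail, let go and at rest (z of block_center in the frame of rail_top between 0.022 and 0.029 m and y of block_center in the frame of rail_top between -0.01 and 0.01 m and x of block_center in the frame of rail_top between -0.035 and 0.035 m and angle between block_center's own z axis and vertical below 0.08 rad and contact force between block and rail above 0.1 N and contact force between the fingers and block below 0.1 N and linear speed of block below 0.02 m/s), for 0.2 s.
2. the dowel, held in the gripper, is drawn up until its top is level with the top of the setting block (z of rod_top in the frame of rail_top between 0.045 and 0.055 m and contact force between the fingers and rod above 1 N and angle between rod_top's own z axis and vertical below 0.07 rad and horizontal distance between rod_top and bore_mouth below 0.01 m and linear speed of rod below 0.01 m/s), for 0.3 s.
At the end, for the whole second after the job is handed in: Block upright (0.08 rad), untouched, on the rail within 10 mm of its centre line and 35 mm of its middle; dowel gripped, still, upright (0.07 rad), in its bore (10 mm), top within 5 mm of the block's top height, under 10 N against the jig; glue bottle standing (all of step 1 and all of step 2 and contact force between rod and jig below 10 N and contact force between each of the arm, rod and block below 0.1 N and angle between glue_mid's own z axis and vertical below 0.3 rad); the arm keeps its last pose, push and grip.
It fails at once if the dowel is pulled out of its bore (z of rod_top in the frame of bore_mouth above 0.114 m).
It fails at once if the dowel is wrenched or forced against the post (more than 30 N) (contact force between rod and jig above 30 N).
It fails at once if the glue bottle is knocked over (angle between glue_mid's own z axis and vertical above 0.5 rad).
It also fails if it takes over 51 s, if anything falls off the work surface, if the arm or the gripper's body presses on something with over 40 N, if the wrist force passes 120 N, or if a joint passes its speed limit or range.

### The arm

A 7-joint arm with a two-finger parallel gripper is mounted at the origin on the work surface. World frame = base frame: x ahead of the robot, y to its left, z up, the work surface at z = 0. Lengths are in mm, angles in rad, forces in N, time in s.
With the tool pointing down it reaches from about 425 to 1025 mm from the base axis. Payload 3.6 kg.
Tool frame: the origin (TCP) lies midway between the tips of the shut fingers; the grasp point (between the pads) lies ctrl.tcp_to_grasp behind it (ctrl.tcp_to_grasp is the distance from the TCP to the grasp point, in mm); z points along the fingers, y is the line along which they close (so a half turn about z gives the same grasp; the last joint's range is limited). The gripper opens to 85 mm and grips with 20 to 120 N. Pads are 22 mm wide; open, the fingers measure 114 mm over their backs; the gripper's body (76 mm by 85 mm) begins 54 mm behind the grasp point. The pads swing forward as they close: fully open they stand 13 mm farther back than shut.
Start: joints at [-1.367, 0.591, 0.048, 1.609, -0.033, 0.943, -0.034], TCP at [212.724, 693.093, 204.602] pointing down, gripper open.
Joint ranges: [-2.69, 2.69], [-0.47, 2.24], [-1.27, 1.36], [0.19, 2.51], [-1.53, 4.68], [0.08, 2.07], [-3.09, 3.09]. Speed limits (rad/s): [2.57, 2.57, 3.14, 3.14, 3.14, 3.14, 3.14].

### API

Orientations are given as a rotation vector (axis times angle).
In Python, from workcell import sensors, eyes, close_job, ctrl gives the robot as it stands.
- The arm moves only by the tool arm_command, never from a script. Its argument "motion" is a list of rows, each an object with "delta_pos": the shift along the world's x, y, z in cm, a list of three; "angular": the turn, a rotation vector about the world's x, y, z in rad, a list of three; "fingers": the opening, from 0 (shut) to 1 (fully open). In form: [{"delta_pos": [dx, dy, dz], "angular": [ax, ay, az], "fingers": fingers}, ...]. A call has 1 to 10 rows; each row is the pose to reach, as a shift and turn from the pose commanded when the call began; what a row does not reach only later rows make up. A row lasts 1/10 s, in which the tool goes at most 50 mm and 8.59 degrees, less where a joint would pass 70% of its speed; a pose out of reach is approached as far as the arm can. A call with a gripper value outside its range is refused whole. The fingers move at their own pace and stop on an object; "grip_force" is the grip in N (left out, the last holds). Time passes only in rows, so rows that repeat a pose let the fingers close. It gives the time, the measured TCP pose, the force, the opening and the grip force at its end, in the units of the state.
- sensors.observe(): the state, without advancing time (a new reading comes with each control period).
- eyes.grab_frame(name): name is "scene" or "top"; returns the picture (384x512x3 uint8, red, green, blue); there is no depth.
- eyes.camera_params(name): a dict with "K" (3x3 intrinsics, pixels), "rvec" (rotation vector, rad) and "tvec" (3), from world to camera coordinates, as OpenCV has them. Camera axes: x right, y down, z forward; pixel columns grow to the right and rows downward; lengths in mm; the calibration is good to about 2 mm. A picture is of the moment at which its call begins. camera_params takes no time and is no camera call.
- close_job(): hands the job in; it is judged then, once.
Trained networks look in the newest picture that a camera, given by its name, has taken for a name from the list of things; names that differ only in an ending like _2 or _b are one class to them, and where a whole thing is asked for, a point or a joint stands for the part that bears it (a point fixed in the world has none). Each returns a list of dicts, best first, with "confidence" (0 to 1); they miss things now and then, are a little off and sometimes report something else, mostly with a low value. They report only what shows in the picture. A call takes as long as a camera call. They do not tell look-alikes from the thing itself.
- eyes.outline_of(camera, target): "pixels" (384x512 bool, what is visible of it) and "pixel" ([column, row] in pixels, amid what is visible of it).
- eyes.pinpoint(camera, target): "pixel" ([column, row] in pixels: a listed point, or the origin of a listed thing).
The state is a dict: "t": time; "joints": joint angles; "joint_velocities": joint speeds; "joint_torque": joint torques, N m; "tool_pos": TCP position; "orientation": TCP orientation; "ft_force": force on the tool from outside, world axes, zero at the start; "moment": the same for the moment, N m; "finger_gap": opening from 0.0 (shut) to 1.0 (fully open); "gripper_force": force on a finger pad.
Only numpy, scipy, OpenCV 4.12 (cv2) and the standard library are available. Lean on these libraries where they do the work, as an engineer would, in place of code of your own. Each camera call takes 0.05 s, during which the arm holds its last target. There are 200 camera calls.

## Working session

There is one attempt and no reset: what is moved stays moved. The work goes in short steps, Python scripts to look and compute and a tool call to move; the robot and the scene stay as the last step left them, time stands still between calls to the robot, and variables do not carry over. Pictures are saved under pics/ and viewed, at most 10 in all, crops included, and the job is handed in when it is done.

Besides the shell and the picture viewer there is one more tool, called after "Emit:" as name(argument=value, ...), one argument or row to a line, values as JSON. arm_command: Moves the arm, as the interface text tells. Its arguments: {"type":"object","properties":{"motion":{"type":"array","items":{"type":"object","properties":{"delta_pos":{"type":"array","items":{"type":"number"}},"angular":{"type":"array","items":{"type":"number"}},"fingers":{"type":"number"}}}},"grip_force":{"type":"number"}},"required":["motion"]}

```bash
mkdir -p pics
cat > h.py <<'E'
import numpy as np, cv2
from workcell import sensors, eyes, close_job, ctrl
def cam(n):
    p=eyes.camera_params(n); R=cv2.Rodrigues(np.array(p["rvec"],float))[0]
    return np.array(p["K"],float),R,np.array(p["tvec"],float).reshape(3)
def ray(n,px):
    K,R,t=cam(n); d=R.T@np.linalg.solve(K,[px[0],px[1],1.]); return -R.T@t,d/np.linalg.norm(d)
def at_z(n,px,z):
    c,d=ray(n,px); return c+d*(z-c[2])/d[2]
def tri(a,b):
    (c1,d1),(c2,d2)=ray("scene",a),ray("top",b)
    s=np.linalg.lstsq(np.c_[d1,-d2],c2-c1,rcond=None)[0]
    p,q=c1+d1*s[0],c2+d2*s[1]; return (p+q)/2,np.linalg.norm(p-q)
def proj(n,P):
    K,R,t=cam(n); return cv2.projectPoints(np.array(P,float).reshape(-1,3),R,t,K,None)[0].reshape(-1,2)
E
python3 - <<'E'
from h import *
np.set_printoptions(precision=1,suppress=True)
ims=[eyes.grab_frame(n) for n in("scene","top")]
for n,i in zip(("scene","top"),ims): cv2.imwrite(f"pics/{n}0.png",cv2.resize(i[...,::-1],(800,600)))
print(ctrl.tcp_to_grasp, sensors.observe())
for n in("scene","top"):
    print(n,"cam at",ray(n,(0,0))[0])
    for k in("jig","bore_mouth","rail_top","block_center","rod_top","glue_mid"):
        print(k,[(np.array(r["pixel"]),round(r["confidence"],2)) for r in eyes.pinpoint(n,k)])
E
```

```text
18.700000000000003 {'t': 0.1, 'joints': array([-1.4,  0.6,  0. ,  1.6, -0. ,  0.9, -0. ]), 'joint_velocities': array([ 0., -0., -0., -0.,  0., -0., -0.]), 'joint_torque': array([  0. , -55. ,   1.6, -19.9,   0. ,   0. ,   0. ]), 'tool_pos': array([212.5, 692.3, 203.6]), 'orientation': array([-0.5, -3.1,  0. ]), 'ft_force': array([ 0.2,  0.1, -0.3]), 'moment': array([-0., -0.,  0.]), 'gripper_force': 0.0, 'finger_gap': 1.0032312483410453}
scene cam at [ 983.7 -449.4  541.9]
jig [(array([207.8, 259.5]), 0.73)]
bore_mouth [(array([172.8, 230.9]), 0.9)]
rail_top [(array([231.2, 210.7]), 0.91)]
block_center [(array([301.2, 183. ]), 0.75), (array([352.8, 193.7]), 0.69)]
rod_top [(array([141.1, 180.8]), 0.89), (array([124. , 199.4]), 0.85), (array([117. , 266.2]), 0.72)]
glue_mid [(array([353. , 191.9]), 0.62)]
top cam at [439.3 -41.9 938.8]
jig [(array([298.7, 196.4]), 0.61), (array([285.6, 177.4]), 0.16)]
bore_mouth [(array([325.3, 201.5]), 0.85), (array([162.5, 143.7]), 0.3)]
rail_top [(array([284.2, 178.3]), 0.82)]
block_center [(array([169.6, 200.3]), 0.69)]
rod_top [(array([384.5, 189.3]), 0.63), (array([330.7, 202. ]), 0.6), (array([344.5, 264.5]), 0.59)]
glue_mid [(array([165.4, 141.2]), 0.96)]
```

View pics/scene0.png

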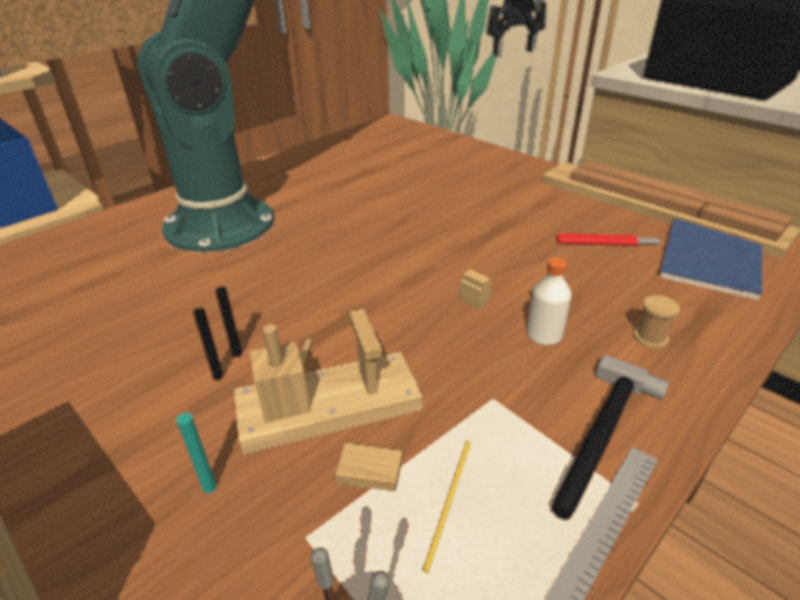

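View pics/top0.png

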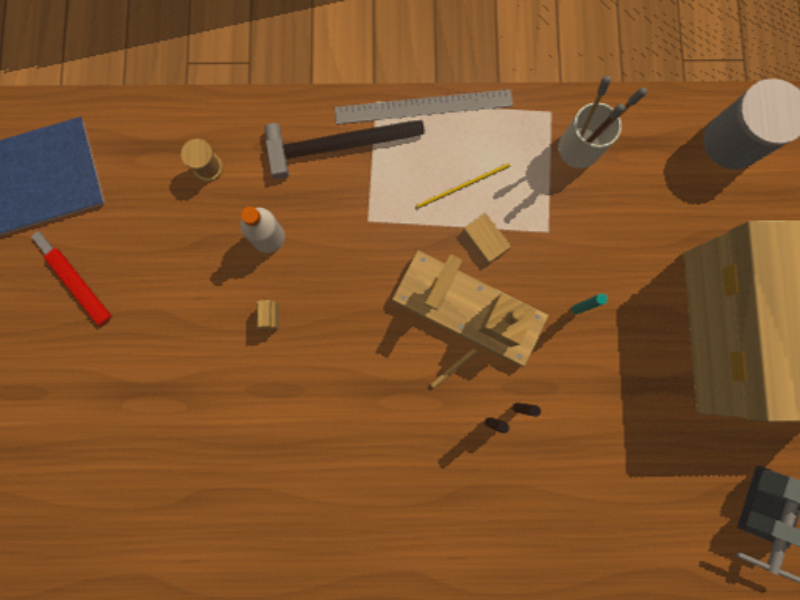

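The scene picture has these at 800x600: block (475,288), bottle (548,305), jig (330,395) with a pale dowel at (270,335), and offcut (370,465). In the top picture they are block (267,315), bottle (262,230), jig (470,308), pale dowel in the post (515,315) and offcut (485,240).

Candidates for `rod_top`, in scene px at 800 scale:
- pale dowel in the post (270,330): chosen
- black rods (200,312) and (222,290): rejected
- turquoise rod (185,417): rejected
- thin dowel lying at (307,345), behind the post: rejected

Candidates for the block:
- stepped block (475,288): chosen
- offcut (370,465) and spool (657,320): rejected

Next I fit the model silhouettes.

```bash
cat >> h.py <<'E'
def box(cx,cy,z0,z1,lx,ly): return np.array([[cx+sx*lx/2,cy+sy*ly/2,z] for sx in(-1,1) for sy in(-1,1) for z in(z0,z1)])
def place(P,x,y,yaw,z=0):
    c,s=np.cos(yaw),np.sin(yaw); return P@np.array([[c,-s,0],[s,c,0],[0,0,1]]).T+[x,y,z]
def block(p,z=0): return [place(b,*p[:3],z) for b in(box(0,0,0,38,40,28),box(0,0,38,50,40,18))]
def jig(p):
    h=p[3]; return [place(b,*p[:3]) for b in(box(0,0,0,28,90,230),box(0,-55,28,98,56,56),box(0,55,28,h-14,46,12),box(0,55,h-14,h,80,20))]
S=4
def sil(n,parts,off=(0,0)):
    m=np.zeros((384*S,512*S),np.uint8)
    for P in parts: cv2.fillConvexPoly(m,cv2.convexHull(np.round((proj(n,P)+.5+off)*S-.5).astype(np.int32)),1)
    return cv2.resize(m.astype(np.float32),(512,384),interpolation=cv2.INTER_AREA)
def best(n,k,near=None):
    r=eyes.outline_of(n,k)
    if near is not None: r=[q for q in r if np.hypot(*(np.array(q["pixel"])-near))<15]
    return r[0]["pixels"].astype(np.float32) if r else None
def fit(model,masks,p0,steps):
    from scipy.optimize import minimize
    def f(p): return sum(1-np.minimum(s:=sil(n,model(p)),m).sum()/np.maximum(s,m).sum() for n,m in masks.items())
    sim=np.vstack([p0]+[np.array(p0)+np.eye(len(p0))[i]*steps[i] for i in range(len(p0))])
    r=minimize(f,p0,method="Nelder-Mead",options=dict(initial_simplex=sim,xatol=.05,fatol=1e-4,maxiter=250)); return r.x,r.fun
E
python3 - <<'E'
from h import *
np.set_printoptions(precision=2,suppress=True)
for n in("scene","top"): eyes.grab_frame(n)
rail=tri((231.2,210.7),(284.2,178.3)); bore=tri((172.8,230.9),(325.3,201.5)); rod=tri((173,211),(331,202)); bl=tri((301.2,183),(169.6,200.3)); gl=tri((353,191.9),(165.4,141.2))
for k,v in dict(rail=rail,bore=bore,rod=rod,bl=bl,gl=gl).items(): print(k,v)
d=rail[0]-bore[0]; yaw=np.arctan2(-d[0],d[1]); c=(rail[0]+bore[0])/2
mj={n:best(n,"jig") for n in("scene","top")}; mb={n:best(n,"block_center",q) for n,q in(("scene",(301,183)),("top",(170,200)))}
print([ (k,v.sum()) for m in(mj,mb) for k,v in m.items() if v is not None])
print("jig",fit(jig,mj,[c[0],c[1],yaw,rail[0][2]],[8,8,.1,8]), yaw)
for y0 in(-.4,0,.4,.8,1.2,1.6): print("blk",fit(block,mb,[bl[0][0],bl[0][1],y0],[5,5,.2]))
for m,nm in((mj,'j'),(mb,'b')): np.savez(f"m{nm}.npz",**m)
# crate corners in top image (800 scale)
for px in((690,260),(750,222),(762,418),(697,412)): 
    q=np.array(px)/1.5625; print("crate",px,at_z("top",q,0)[:2],at_z("top",q,200)[:2])
ims=eyes.grab_frame("scene")[150:310,130:330,::-1], eyes.grab_frame("top")[120:280,150:350,::-1]
cv2.imwrite("pics/crop1.png",np.hstack([cv2.resize(i,None,fx=2,fy=2.4,interpolation=cv2.INTER_CUBIC) for i in ims]))
E
```

```text
rail (array([ 585.25, -119.58,  119.83]), np.float64(3.632062110366487))
bore (array([ 533.63, -215.85,   99.33]), np.float64(10.323386871629484))
rod (array([ 530.79, -213.38,  143.43]), np.float64(2.885228625642939))
bl (array([547.48, 149.85,  30.22]), np.float64(8.73223708666074))
gl (array([685.7 , 156.33,  68.57]), np.float64(4.657112107513345))
[('scene', np.float32(4949.0)), ('top', np.float32(3201.0)), ('scene', np.float32(379.0)), ('top', np.float32(265.0))]
jig (array([ 558.45, -164.96,   -0.48,  120.21]), np.float64(0.3124437928199768)) -0.49221199518856706
blk (array([548.31, 151.64,  -0.02]), np.float64(0.15664589405059814))
blk (array([547.63, 152.14,  -0.03]), np.float64(0.14997625350952148))
blk (array([548.  , 151.8 ,   0.02]), np.float64(0.14494329690933228))
blk (array([547.91, 152.22,   0.01]), np.float64(0.15066003799438477))
blk (array([547.82, 152.06,   0.  ]), np.float64(0.1525285243988037))
blk (array([548.06, 151.8 ,   0.02]), np.float64(0.14494329690933228))
crate (690, 260) [ 635.37 -532.27] [ 593.61 -427.81]
crate (750, 222) [ 698.55 -636.92] [ 643.33 -510.17]
crate (762, 418) [ 380.81 -625.39] [ 393.28 -501.1 ]
crate (697, 412) [ 391.11 -523.47] [ 401.39 -420.89]
```

View pics/crop1.png

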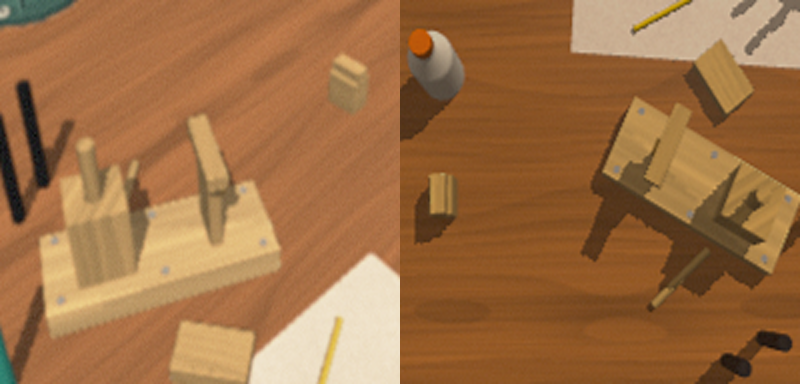

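The crops confirm it: the stepped block is at scene (301,183) and top (170,200), and the pale dowel is in the post. The rail and post sit where the fit puts them. Next I work out the tool yaw and overlay the fit.

Run:
```python
from h import *
from scipy.spatial.transform import Rotation as Ro
s=sensors.observe(); M=Ro.from_rotvec(s["orientation"]).as_matrix(); print(M.round(3),s["tool_pos"].round(1),s["t"])
p=[558.45,-164.96,-.485,120.2]; out=[]
for n,(x,y) in(("scene",(140,180)),("top",(235,140))):
    im=cv2.resize(eyes.grab_frame(n)[y:y+100,x:x+130,::-1],None,fx=3,fy=4.5,interpolation=cv2.INTER_CUBIC)
    for P in jig(p)[1::2]+jig(p)[:1]:
        Q=((proj(n,P)+.5-[x,y])*[3,4.5]).astype(int)
        for i in range(8):
            for j in range(i):
                if bin(i^j).count("1")==1: cv2.line(im,tuple(map(int,Q[i])),tuple(map(int,Q[j])),(0,0,255),1)
    out.append(im)
cv2.imwrite("pics/ov.png",np.hstack(out))
```

```text
[[-0.956  0.293 -0.   ]
 [ 0.293  0.956 -0.   ]
 [ 0.    -0.    -1.   ]] [212.7 693.1 204.6] 1.1
```

View pics/ov.png

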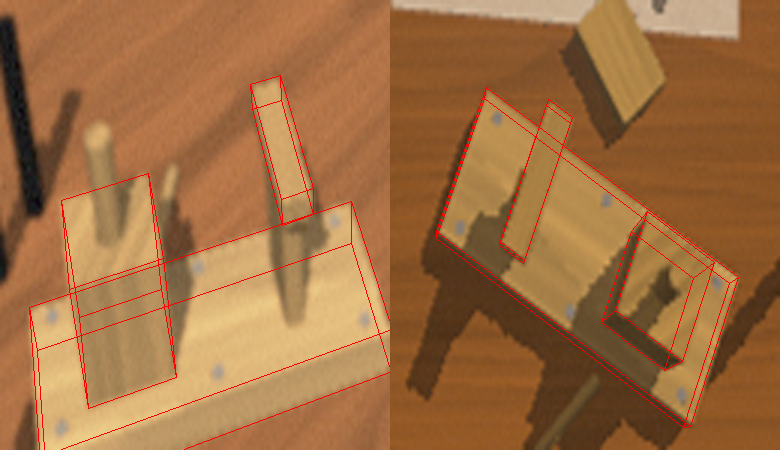

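The overlay matches post, rail and board closely in both views, which puts the rail top near (584,-116,120) and the bore near (533,-214,98). Next I go above the block.

Emit:
arm_command(
  motion=[
    {"delta_pos": [33.5, -54.1, 0], "angular": [0, 0, 0.3], "fingers": 1},
    {"delta_pos": [33.5, -54.1, 0], "angular": [0, 0, 0.3], "fingers": 1},
    {"delta_pos": [33.5, -54.1, 0], "angular": [0, 0, 0.3], "fingers": 1},
    {"delta_pos": [33.5, -54.1, 0], "angular": [0, 0, 0.3], "fingers": 1},
    {"delta_pos": [33.5, -54.1, 0], "angular": [0, 0, 0.3], "fingers": 1},
    {"delta_pos": [33.5, -54.1, 0], "angular": [0, 0, 0.3], "fingers": 1},
    {"delta_pos": [33.5, -54.1, 0], "angular": [0, 0, 0.3], "fingers": 1},
    {"delta_pos": [33.5, -54.1, 0], "angular": [0, 0, 0.3], "fingers": 1},
    {"delta_pos": [33.5, -54.1, 0], "angular": [0, 0, 0.3], "fingers": 1},
    {"delta_pos": [33.5, -54.1, 0], "angular": [0, 0, 0.3], "fingers": 1},
  ],
)

```text
t: 2.2
tool_pos: [477.0, 266.3, 205.0]
orientation: [-0.004, 3.141, 0.001]
ft_force: [0.7, 0.5, -0.3]
finger_gap: 0.996
gripper_force: 0.0
```

Emit:
arm_command(
  motion=[
    {"delta_pos": [7.1, -11.4, -5], "angular": [0, 0, 0], "fingers": 1},
    {"delta_pos": [7.1, -11.4, -9], "angular": [0, 0, 0], "fingers": 1},
    {"delta_pos": [7.1, -11.4, -9], "angular": [0, 0, 0], "fingers": 1},
    {"delta_pos": [7.1, -11.4, -9], "angular": [0, 0, 0], "fingers": 1},
    {"delta_pos": [7.1, -11.4, -9], "angular": [0, 0, 0], "fingers": 1},
    {"delta_pos": [7.1, -11.4, -9], "angular": [0, 0, 0], "fingers": 1},
  ],
)

```text
t: 2.8
tool_pos: [546.9, 155.6, 115.1]
orientation: [-0.005, 3.141, 0.002]
ft_force: [0.6, 0.3, 1.3]
finger_gap: 1.004
gripper_force: 0.0
```

Run:
```python
from h import *
from scipy.spatial.transform import Rotation as Ro
s=sensors.observe(); print(Ro.from_rotvec(s["orientation"]).as_matrix().round(3),s["tool_pos"].round(1),s["t"])
out=[]
for n,(x,y) in(("scene",(255,120)),("top",(120,150))):
    im=cv2.resize(eyes.grab_frame(n)[y:y+100,x:x+100,::-1],None,fx=4,fy=4.5,interpolation=cv2.INTER_CUBIC)
    for P in block([548,151.9,.01]):
        Q=((proj(n,P)+.5-[x,y])*[4,4.5]).astype(int)
        cv2.polylines(im,[cv2.convexHull(Q.astype(np.int32))],True,(0,0,255),1)
    out.append(im)
cv2.imwrite("pics/bl.png",np.hstack(out))
```

```text
[[-1.    -0.003  0.   ]
 [-0.003  1.     0.001]
 [-0.     0.001 -1.   ]] [546.9 155.6 115.1] 2.8
```

View pics/bl.png

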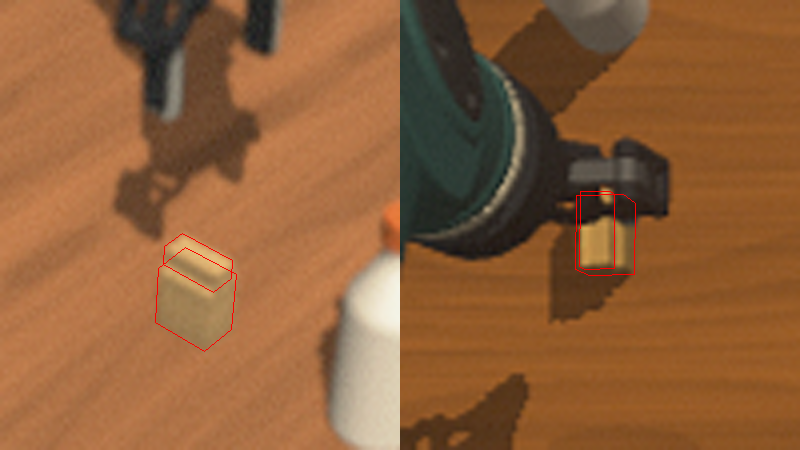

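Fit is good: the block is at about (548,152). Descend and close on it.

Emit:
arm_command(
  motion=[
    {"delta_pos": [0.1, -0.35, -2], "angular": [0, 0, 0], "fingers": 1},
    {"delta_pos": [0.1, -0.35, -5], "angular": [0, 0, 0], "fingers": 1},
    {"delta_pos": [0.1, -0.35, -8], "angular": [0, 0, 0], "fingers": 1},
    {"delta_pos": [0.1, -0.35, -10], "angular": [0, 0, 0], "fingers": 1},
    {"delta_pos": [0.1, -0.35, -10.8], "angular": [0, 0, 0], "fingers": 1},
    {"delta_pos": [0.1, -0.35, -10.8], "angular": [0, 0, 0], "fingers": 0.6},
    {"delta_pos": [0.1, -0.35, -10.8], "angular": [0, 0, 0], "fingers": 0},
    {"delta_pos": [0.1, -0.35, -10.8], "angular": [0, 0, 0], "fingers": 0},
    {"delta_pos": [0.1, -0.35, -10.8], "angular": [0, 0, 0], "fingers": 0},
    {"delta_pos": [0.1, -0.35, -10.8], "angular": [0, 0, 0], "fingers": 0},
  ],
  grip_force=30,
)

```text
t: 3.9
tool_pos: [548.8, 150.9, 7.8]
orientation: [-0.004, 3.14, 0.001]
ft_force: [-0.5, 0.4, 5.8]
finger_gap: 0.314
gripper_force: 29.5
```

Emit:
arm_command(
  motion=[
    {"delta_pos": [0, 0, 1], "angular": [0, 0, 0], "fingers": 0},
    {"delta_pos": [0, 0, 3], "angular": [0, 0, 0], "fingers": 0},
    {"delta_pos": [0, 0, 6], "angular": [0, 0, 0], "fingers": 0},
    {"delta_pos": [0, 0, 10], "angular": [0, 0, 0], "fingers": 0},
    {"delta_pos": [0, 0, 14], "angular": [0, 0, 0], "fingers": 0},
    {"delta_pos": [0.5, -3, 17.5], "angular": [0, 0, -0.06], "fingers": 0},
    {"delta_pos": [1, -6, 19], "angular": [0, 0, -0.13], "fingers": 0},
    {"delta_pos": [1.4, -9.5, 19], "angular": [0, 0, -0.2], "fingers": 0},
    {"delta_pos": [1.8, -13, 19], "angular": [0, 0, -0.28], "fingers": 0},
    {"delta_pos": [2.2, -16, 19], "angular": [0, 0, -0.35], "fingers": 0},
  ],
)

```text
t: 4.9
tool_pos: [569.5, -11.8, 197.5]
orientation: [0.55, 3.092, -0.0]
ft_force: [1.4, 0.0, -0.3]
finger_gap: 0.307
gripper_force: 29.7
```

Emit:
arm_command(
  motion=[
    {"delta_pos": [0.3, -3, 0], "angular": [0, 0, -0.04], "fingers": 0},
    {"delta_pos": [0.6, -5.5, 0], "angular": [0, 0, -0.08], "fingers": 0},
    {"delta_pos": [1, -8, 0], "angular": [0, 0, -0.12], "fingers": 0},
    {"delta_pos": [1.2, -9.8, 0], "angular": [0, 0, -0.145], "fingers": 0},
    {"delta_pos": [1.3, -10.7, 0], "angular": [0, 0, -0.145], "fingers": 0},
    {"delta_pos": [1.3, -10.7, 0], "angular": [0, 0, -0.145], "fingers": 0},
    {"delta_pos": [1.3, -10.7, 0], "angular": [0, 0, -0.145], "fingers": 0},
  ],
)

```text
t: 5.6
tool_pos: [582.8, -115.1, 196.5]
orientation: [-0.764, -3.047, -0.002]
ft_force: [-0.1, 0.2, -0.4]
finger_gap: 0.311
gripper_force: 29.7
```

Run:
```python
from h import *
from scipy.spatial.transform import Rotation as Ro
s=sensors.observe(); M=Ro.from_rotvec(s["orientation"]).as_matrix(); tp=s["tool_pos"]; print(M.round(3),tp.round(1),s["t"],s["ft_force"].round(1))
out=[]; j=jig([558.45,-164.96,-.485,120.2]); b=block([tp[0],tp[1],np.arctan2(M[1,1],M[0,1])-np.pi/2],tp[2]-7.8)
for n,(x,y) in(("scene",(180,120)),("top",(230,130))):
    im=cv2.resize(eyes.grab_frame(n)[y:y+120,x:x+100,::-1],None,fx=4,fy=4.5,interpolation=cv2.INTER_CUBIC)
    for P in b+[j[3]]:
        Q=((proj(n,P)+.5-[x,y])*[4,4.5]).astype(int)
        cv2.polylines(im,[cv2.convexHull(Q.astype(np.int32))],True,(0,0,255),1)
    out.append(im)
cv2.imwrite("pics/ov2.png",np.hstack(out))
```

```text
[[-0.882  0.472 -0.   ]
 [ 0.472  0.882  0.001]
 [ 0.001  0.001 -1.   ]] [ 582.8 -115.1  196.5] 5.6 [-0.1  0.2 -0.4]
```

View pics/ov2.png

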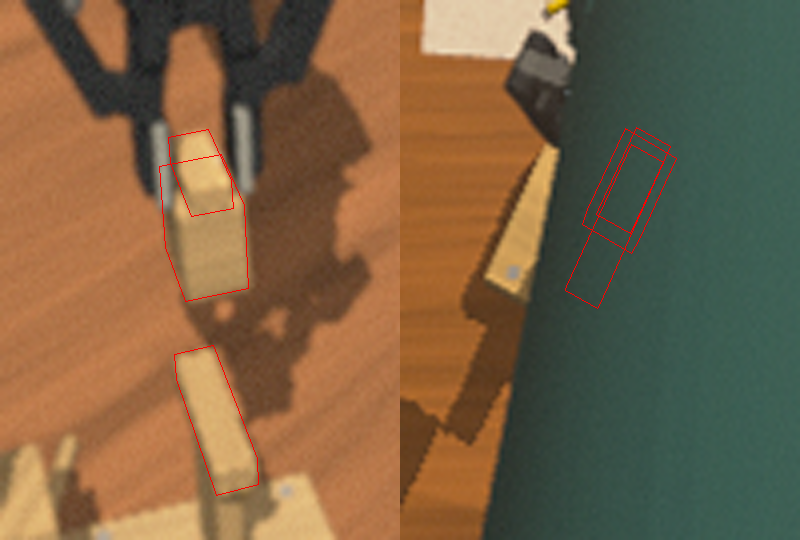

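The held block hangs upright and agrees with the prediction in the scene view (about (205,215) in the crop), above the rail at (215,420). Next I lower it.

Emit:
arm_command(
  motion=[
    {"delta_pos": [0.1, -0.1, -1], "angular": [0, 0, 0], "fingers": 0},
    {"delta_pos": [0.1, -0.1, -2.5], "angular": [0, 0, 0], "fingers": 0},
    {"delta_pos": [0.1, -0.1, -4.2], "angular": [0, 0, 0], "fingers": 0},
    {"delta_pos": [0.1, -0.1, -5.6], "angular": [0, 0, 0], "fingers": 0},
    {"delta_pos": [0.1, -0.1, -6.3], "angular": [0, 0, 0], "fingers": 0},
    {"delta_pos": [0.1, -0.1, -6.4], "angular": [0, 0, 0], "fingers": 0},
    {"delta_pos": [0.1, -0.1, -6.4], "angular": [0, 0, 0], "fingers": 0},
  ],
)

```text
t: 6.4
tool_pos: [584.2, -117.5, 132.6]
orientation: [0.766, 3.047, -0.0]
ft_force: [-1.0, 0.3, 0.1]
finger_gap: 0.313
gripper_force: 29.7
```

Emit:
arm_command(
  motion=[
    {"delta_pos": [0, 0, -0.1], "angular": [0, 0, 0], "fingers": 0},
    {"delta_pos": [0, 0, -0.2], "angular": [0, 0, 0], "fingers": 0},
    {"delta_pos": [0, 0, -0.2], "angular": [0, 0, 0], "fingers": 0},
  ],
)

```text
t: 6.7
tool_pos: [584.2, -117.5, 131.0]
orientation: [0.766, 3.046, 0.0]
ft_force: [0.4, -0.3, 0.0]
finger_gap: 0.312
gripper_force: 29.7
```

Emit:
arm_command(
  motion=[
    {"delta_pos": [0, 0.1, -0.1], "angular": [0, 0, 0], "fingers": 0},
    {"delta_pos": [0, 0.1, -0.15], "angular": [0, 0, 0], "fingers": 0},
    {"delta_pos": [0, 0.1, -0.15], "angular": [0, 0, 0], "fingers": 0},
  ],
)

```text
t: 7.0
tool_pos: [583.9, -116.4, 129.1]
orientation: [-0.766, -3.047, -0.0]
ft_force: [0.7, 0.3, 0.2]
finger_gap: 0.312
gripper_force: 29.7
```

Emit:
arm_command(
  motion=[
    {"delta_pos": [0, 0, -0.1], "angular": [0, 0, 0], "fingers": 0},
    {"delta_pos": [0, 0, -0.1], "angular": [0, 0, 0], "fingers": 0},
  ],
)

```text
t: 7.2
tool_pos: [583.8, -116.5, 128.0]
orientation: [-0.766, -3.046, 0.0]
ft_force: [-0.6, -0.7, -0.4]
finger_gap: 0.311
gripper_force: 29.7
```

Emit:
arm_command(
  motion=[
    {"delta_pos": [0, 0, -0.05], "angular": [0, 0, 0], "fingers": 0},
    {"delta_pos": [0, 0, -0.1], "angular": [0, 0, 0], "fingers": 0},
    {"delta_pos": [0, 0, -0.1], "angular": [0, 0, 0], "fingers": 0},
  ],
)

```text
t: 7.5
tool_pos: [583.9, -116.5, 127.0]
orientation: [-0.766, -3.047, 0.0]
ft_force: [0.1, -0.1, -1.1]
finger_gap: 0.31
gripper_force: 29.7
```

Emit:
arm_command(
  motion=[
    {"delta_pos": [0, 0, -0.05], "angular": [0, 0, 0], "fingers": 0},
    {"delta_pos": [0, 0, -0.05], "angular": [0, 0, 0], "fingers": 0},
  ],
)

```text
t: 7.7
tool_pos: [583.9, -116.5, 126.5]
orientation: [-0.766, -3.047, 0.0]
ft_force: [0.2, 0.1, -0.1]
finger_gap: 0.314
gripper_force: 29.7
```

Emit:
arm_command(
  motion=[
    {"delta_pos": [0, 0, -0.05], "angular": [0, 0, 0], "fingers": 0},
    {"delta_pos": [0, 0, -0.1], "angular": [0, 0, 0], "fingers": 0},
    {"delta_pos": [0, 0, -0.1], "angular": [0, 0, 0], "fingers": 0},
  ],
)

```text
t: 8.0
tool_pos: [584.1, -116.5, 126.3]
orientation: [0.766, 3.047, 0.0]
ft_force: [-0.9, -0.5, 5.2]
finger_gap: 0.31
gripper_force: 30.3
```

Emit:
arm_command(
  motion=[
    {"delta_pos": [0, 0, -0.05], "angular": [0, 0, 0], "fingers": 0},
    {"delta_pos": [0, 0, -0.05], "angular": [0, 0, 0], "fingers": 0},
  ],
)

```text
t: 8.2
tool_pos: [584.1, -116.4, 126.3]
orientation: [0.766, 3.046, 0.001]
ft_force: [-1.1, 1.6, 7.1]
finger_gap: 0.313
gripper_force: 30.6
```

Contact was at tool z 126.3, so the rail top is about 118.5. Release and rise straight up.

Emit:
arm_command(
  motion=[
    {"delta_pos": [0, 0, 0.05], "angular": [0, 0, 0], "fingers": 0},
    {"delta_pos": [0, 0, 0.05], "angular": [0, 0, 0], "fingers": 0.4},
    {"delta_pos": [0, 0, 0.05], "angular": [0, 0, 0], "fingers": 0.5},
    {"delta_pos": [0, 0, 0.05], "angular": [0, 0, 0], "fingers": 0.7},
    {"delta_pos": [0, 0, 0.05], "angular": [0, 0, 0], "fingers": 0.7},
    {"delta_pos": [0, 0, 0.05], "angular": [0, 0, 0], "fingers": 0.7},
  ],
)

```text
t: 8.8
tool_pos: [583.9, -116.5, 125.4]
orientation: [-0.766, -3.047, 0.0]
ft_force: [-0.7, 0.9, -0.6]
finger_gap: 0.698
gripper_force: 0.0
```

Emit:
arm_command(
  motion=[
    {"delta_pos": [0, 0, 0.5], "angular": [0, 0, 0], "fingers": 0.7},
    {"delta_pos": [0, 0, 1.5], "angular": [0, 0, 0], "fingers": 0.7},
    {"delta_pos": [0, 0, 3], "angular": [0, 0, 0], "fingers": 0.7},
    {"delta_pos": [0, 0, 5], "angular": [0, 0, 0], "fingers": 0.7},
    {"delta_pos": [0, 0, 8], "angular": [0, 0, 0], "fingers": 0.7},
    {"delta_pos": [0, 0, 10], "angular": [0, 0, 0], "fingers": 0.7},
    {"delta_pos": [0, 0, 10], "angular": [0, 0, 0], "fingers": 0.7},
  ],
)

```text
t: 9.5
tool_pos: [586.6, -117.2, 229.7]
orientation: [0.765, 3.039, 0.001]
ft_force: [0.6, 0.2, 0.2]
finger_gap: 0.698
gripper_force: 0.0
```

Run:
```python
from h import *
s=sensors.observe(); print(s["tool_pos"].round(1),s["t"],s["ft_force"].round(1))
out=[]; j=jig([558.45,-164.96,-.485,118.5]); b=block([584.1,-116.4,-.485],118.5)
for n,(x,y) in(("scene",(130,140)),("top",(230,130))):
    im=cv2.resize(eyes.grab_frame(n)[y:y+130,x:x+130,::-1],None,fx=3,fy=4.5,interpolation=cv2.INTER_CUBIC)
    for P in b+[j[3]]:
        Q=((proj(n,P)+.5-[x,y])*[3,4.5]).astype(int)
        cv2.polylines(im,[cv2.convexHull(Q.astype(np.int32))],True,(0,0,255),1)
    out.append(im)
    print(n,[(np.array(r["pixel"]).round(1),round(r["confidence"],2)) for r in eyes.pinpoint(n,"rod_top")],proj(n,[532.8,-213.6,148]).round(1))
cv2.imwrite("pics/ov3.png",np.hstack(out))
```

```text
[ 586.6 -117.2  229.7] 9.5 [0.6 0.2 0.2]
scene [(array([116.8, 269.3]), 0.95), (array([140.4, 182.1]), 0.9), (array([126. , 197.6]), 0.88), (array([170.4, 207.8]), 0.74)] [[172.3 209.6]]
top [(array([387.5, 189. ]), 0.67)] [[330.9 200.5]]
```

View pics/ov3.png

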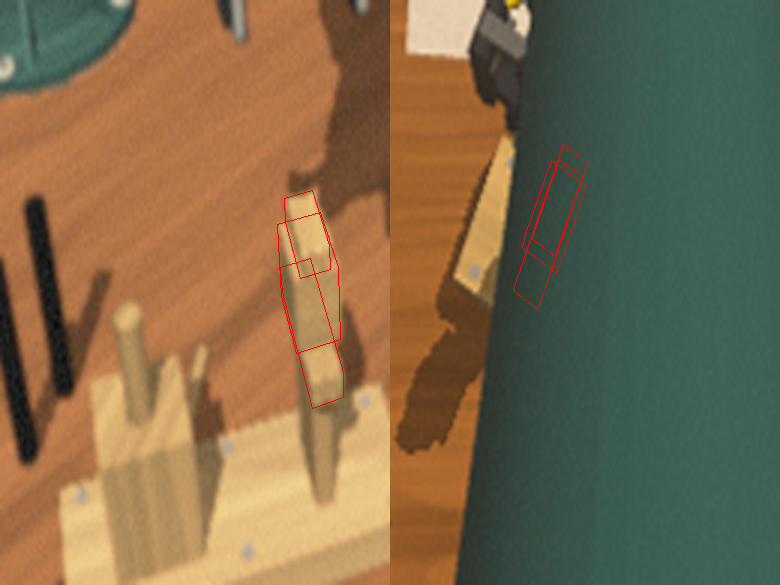

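The block stands upright on the rail at crop (312,270), matching the prediction. The target dowel top is therefore about z=168.5, a rise of about 20 mm. Next I go above the dowel at crop (128,318), which agrees with the bore estimate.

Emit:
arm_command(
  motion=[
    {"delta_pos": [-1.4, -2.4, 0], "angular": [0, 0, 0], "fingers": 0.6},
    {"delta_pos": [-3, -5.4, 0], "angular": [0, 0, 0], "fingers": 0.6},
    {"delta_pos": [-4.5, -8.2, 0], "angular": [0, 0, 0], "fingers": 0.6},
    {"delta_pos": [-5.2, -9.6, 0], "angular": [0, 0, 0], "fingers": 0.6},
    {"delta_pos": [-5.2, -9.6, 0], "angular": [0, 0, 0], "fingers": 0.6},
    {"delta_pos": [-5.2, -9.6, 0], "angular": [0, 0, 0], "fingers": 0.6},
    {"delta_pos": [-5.2, -9.6, 0], "angular": [0, 0, 0], "fingers": 0.6},
  ],
  grip_force=20,
)

```text
t: 10.4
tool_pos: [533.1, -210.2, 225.3]
orientation: [-0.761, -3.048, -0.002]
ft_force: [0.5, 0.2, 0.2]
finger_gap: 0.608
gripper_force: 0.0
```

Run:
```python
from h import *
from scipy.spatial.transform import Rotation as Ro
s=sensors.observe(); M=Ro.from_rotvec(s["orientation"]).as_matrix(); tp=s["tool_pos"]; print(M.round(3),tp.round(1),s["t"])
x,y=120,120; im=cv2.resize(eyes.grab_frame("scene")[y:y+130,x:x+150,::-1],None,fx=4.5,fy=4.5,interpolation=cv2.INTER_CUBIC)
def ax(z0,z1,c): 
    Q=((proj("scene",[[tp[0],tp[1],z0],[tp[0],tp[1],z1]])+.5-[x,y])*4.5).astype(int); cv2.line(im,tuple(map(int,Q[0])),tuple(map(int,Q[1])),c,1)
ax(98,148,(0,0,255)); ax(148,tp[2],(255,0,0))
cv2.imwrite("pics/rod.png",im)
```

```text
[[-0.883  0.47   0.   ]
 [ 0.47   0.883  0.001]
 [ 0.     0.001 -1.   ]] [ 533.1 -210.2  225.3] 10.4
```

View pics/rod.png

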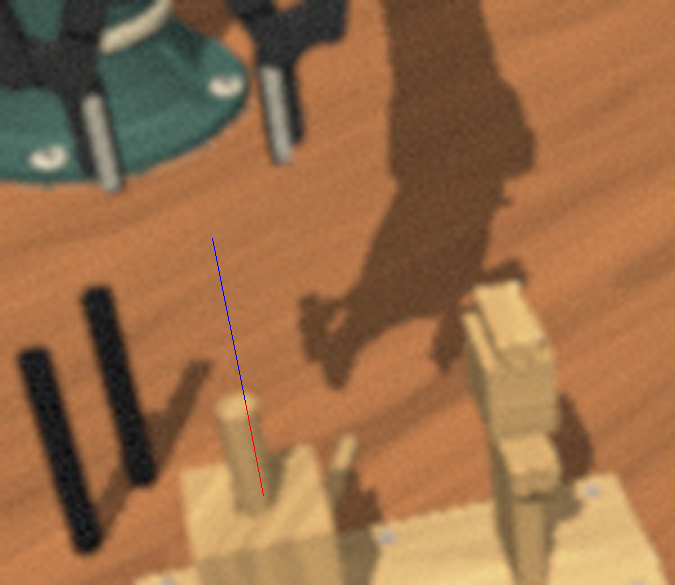

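The tool axis projects about 3.5 mm to the +y side of the dowel (crop (246,400) against the dowel top at (237,405)), as expected. Correct it while descending.

Emit:
arm_command(
  motion=[
    {"delta_pos": [0, -0.3, -0.5], "angular": [0, 0, 0], "fingers": 0.6},
    {"delta_pos": [0, -0.3, -2], "angular": [0, 0, 0], "fingers": 0.6},
    {"delta_pos": [0, -0.3, -4], "angular": [0, 0, 0], "fingers": 0.6},
    {"delta_pos": [0, -0.3, -6], "angular": [0, 0, 0], "fingers": 0.6},
    {"delta_pos": [0, -0.3, -8], "angular": [0, 0, 0], "fingers": 0.6},
    {"delta_pos": [0, -0.3, -10], "angular": [0, 0, 0], "fingers": 0.6},
    {"delta_pos": [0, -0.3, -11.2], "angular": [0, 0, 0], "fingers": 0.6},
    {"delta_pos": [0, -0.3, -11.2], "angular": [0, 0, 0], "fingers": 0.6},
    {"delta_pos": [0, -0.3, -11.2], "angular": [0, 0, 0], "fingers": 0.6},
  ],
)

```text
t: 11.35
tool_pos: [532.4, -215.5, 113.8]
orientation: [0.766, 3.047, -0.0]
ft_force: [0.8, -0.2, 1.0]
finger_gap: 0.598
gripper_force: 0.0
```

Run:
```python
from h import *
s=sensors.observe(); print(s["tool_pos"].round(1),s["ft_force"].round(1))
x,y=130,140; im=cv2.resize(eyes.grab_frame("scene")[y:y+120,x:x+160,::-1],None,fx=5,fy=5,interpolation=cv2.INTER_CUBIC)
cv2.imwrite("pics/rod2.png",im)
```

```text
[ 532.4 -215.5  113.8] [ 0.8 -0.2  1. ]
```

View pics/rod2.png

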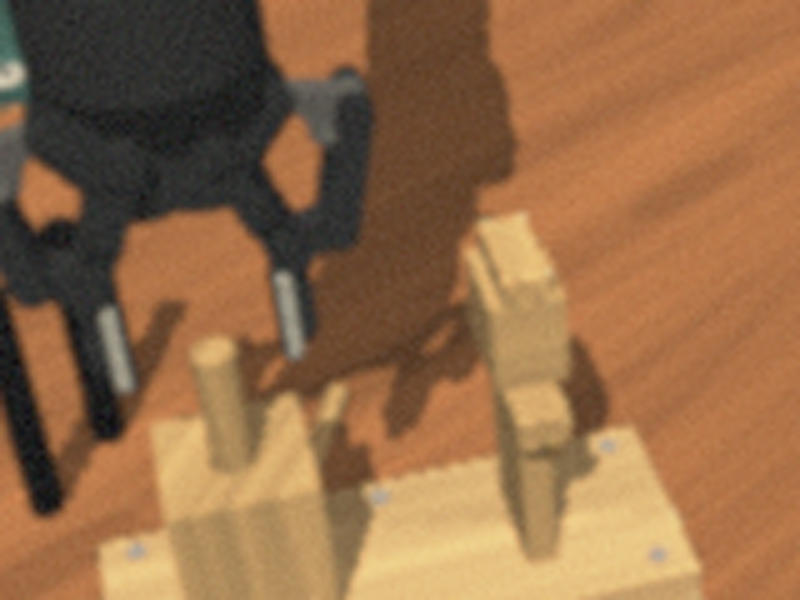

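Fingers straddle the dowel in this view: pads at (115,350) and (290,315), dowel top at (215,345). The pads look a little high, so I check that numerically.

Run:
```python
from h import *
c=np.array([532.4,-215.5,0]); ux=np.array([.883,-.47,0]); uy=np.array([.47,.883,0])
for z in(110,120,130,140):
    for xo in(0,11): print(z,xo,[((proj("scene",c+xo*ux+s*uy+[0,0,z])[0]+.5-[130,140])*5).round() for s in(-25.5,25.5)])
```

```text
110 0 [array([155., 447.]), array([294., 418.])]
110 11 [array([158., 467.]), array([299., 437.])]
120 0 [array([150., 426.]), array([291., 398.])]
120 11 [array([153., 446.]), array([295., 417.])]
130 0 [array([145., 406.]), array([287., 377.])]
130 11 [array([148., 425.]), array([292., 396.])]
140 0 [array([140., 384.]), array([284., 356.])]
140 11 [array([143., 404.]), array([288., 374.])]
```

Emit:
arm_command(
  motion=[
    {"delta_pos": [0.1, 0.2, -0.3], "angular": [0, 0, 0], "fingers": 0.5},
    {"delta_pos": [0.1, 0.2, -0.6], "angular": [0, 0, 0], "fingers": 0.4},
    {"delta_pos": [0.1, 0.2, -0.6], "angular": [0, 0, 0], "fingers": 0.3},
    {"delta_pos": [0.1, 0.2, -0.6], "angular": [0, 0, 0], "fingers": 0.3},
  ],
)

```text
t: 11.8
tool_pos: [533.0, -213.5, 107.7]
orientation: [0.766, 3.047, -0.0]
ft_force: [0.7, 0.4, 0.2]
finger_gap: 0.305
gripper_force: 0.0
```

Emit:
arm_command(
  motion=[
    {"delta_pos": [0, 0, 0], "angular": [0, 0, 0], "fingers": 0.25},
    {"delta_pos": [0, 0, 0], "angular": [0, 0, 0], "fingers": 0.25},
  ],
)

```text
t: 12.0
tool_pos: [533.0, -213.6, 107.7]
orientation: [0.766, 3.046, -0.0]
ft_force: [-0.3, -0.3, 0.1]
finger_gap: 0.252
gripper_force: 0.0
```

Emit:
arm_command(
  motion=[
    {"delta_pos": [0, 0, 0], "angular": [0, 0, 0], "fingers": 0.21},
    {"delta_pos": [0, 0, 0], "angular": [0, 0, 0], "fingers": 0.21},
  ],
)

```text
t: 12.2
tool_pos: [533.0, -213.6, 107.6]
orientation: [0.766, 3.047, -0.0]
ft_force: [0.5, 0.0, -0.8]
finger_gap: 0.21
gripper_force: 0.0
```

Emit:
arm_command(
  motion=[
    {"delta_pos": [0, 0, 0], "angular": [0, 0, 0], "fingers": 0.19},
    {"delta_pos": [0, 0, 0], "angular": [0, 0, 0], "fingers": 0.19},
  ],
)

```text
t: 12.4
tool_pos: [532.9, -213.5, 107.6]
orientation: [0.766, 3.047, -0.0]
ft_force: [0.2, -0.3, -0.6]
finger_gap: 0.19
gripper_force: 0.0
```

Emit:
arm_command(
  motion=[
    {"delta_pos": [0, 0, 0], "angular": [0, 0, 0], "fingers": 0.17},
    {"delta_pos": [0, 0, 0], "angular": [0, 0, 0], "fingers": 0.16},
  ],
)

```text
t: 12.6
tool_pos: [533.0, -213.6, 107.7]
orientation: [0.766, 3.047, -0.0]
ft_force: [0.0, 0.6, 0.6]
finger_gap: 0.175
gripper_force: 19.5
```

The grip is centred with almost no side force. Now draw it up 20.5 mm gently.

Emit:
arm_command(
  motion=[
    {"delta_pos": [0, 0, 0.1], "angular": [0, 0, 0], "fingers": 0},
    {"delta_pos": [0, 0, 0.25], "angular": [0, 0, 0], "fingers": 0},
    {"delta_pos": [0, 0, 0.4], "angular": [0, 0, 0], "fingers": 0},
    {"delta_pos": [0, 0, 0.6], "angular": [0, 0, 0], "fingers": 0},
    {"delta_pos": [0, 0, 0.8], "angular": [0, 0, 0], "fingers": 0},
    {"delta_pos": [0, 0, 1.0], "angular": [0, 0, 0], "fingers": 0},
    {"delta_pos": [0, 0, 1.2], "angular": [0, 0, 0], "fingers": 0},
    {"delta_pos": [0, 0, 1.4], "angular": [0, 0, 0], "fingers": 0},
    {"delta_pos": [0, 0, 1.5], "angular": [0, 0, 0], "fingers": 0},
  ],
)

```text
t: 13.5
tool_pos: [533.1, -213.6, 122.9]
orientation: [0.766, 3.046, -0.0]
ft_force: [0.5, 0.1, -0.7]
finger_gap: 0.174
gripper_force: 19.5
```

Emit:
arm_command(
  motion=[
    {"delta_pos": [0, 0, 0.2], "angular": [0, 0, 0], "fingers": 0},
    {"delta_pos": [0, 0, 0.4], "angular": [0, 0, 0], "fingers": 0},
    {"delta_pos": [0, 0, 0.55], "angular": [0, 0, 0], "fingers": 0},
    {"delta_pos": [0, 0, 0.55], "angular": [0, 0, 0], "fingers": 0},
    {"delta_pos": [0, 0, 0.55], "angular": [0, 0, 0], "fingers": 0},
    {"delta_pos": [0, 0, 0.55], "angular": [0, 0, 0], "fingers": 0},
    {"delta_pos": [0, 0, 0.55], "angular": [0, 0, 0], "fingers": 0},
  ],
)

```text
t: 14.2
tool_pos: [532.9, -213.5, 128.0]
orientation: [-0.766, -3.047, -0.0]
ft_force: [-0.5, 0.6, -0.5]
finger_gap: 0.173
gripper_force: 19.5
```

Run:
```python
from h import *
s=sensors.observe(); print(s["tool_pos"].round(1),s["ft_force"].round(1),s["t"])
x,y=130,140; im=cv2.resize(eyes.grab_frame("scene")[y:y+120,x:x+160,::-1],None,fx=5,fy=5,interpolation=cv2.INTER_CUBIC)
a=np.linspace(0,2*np.pi,30)
for P in([np.c_[532.8+8*np.cos(a),-213.6+8*np.sin(a),0*a+168.5]]+[block([584.1,-116.4,-.485],118.5)[1][[1,3,7,5]]]):
    cv2.polylines(im,[((proj("scene",P)+.5-[x,y])*5).astype(np.int32)],True,(0,0,255),1)
cv2.imwrite("pics/end.png",im)
```

```text
[ 532.9 -213.5  128. ] [-0.5  0.6 -0.5] 14.2
```

View pics/end.png

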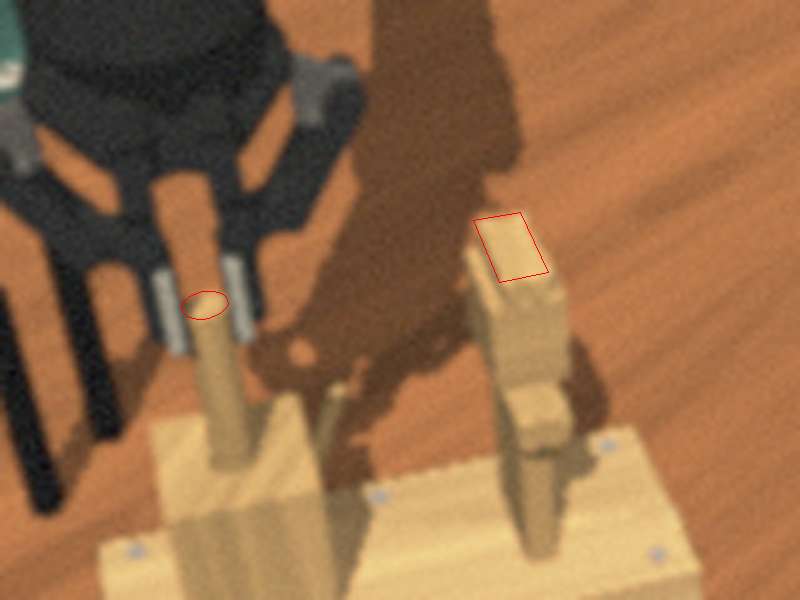

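The dowel top at (206,306) sits on the predicted z=168.5 ring. The block top at (510,248) fits the same assumption, and the block is standing clear of the gripper. Hand in.

```bash
python3 -c "
from h import *
print(close_job())"
```

```text
the job is handed in; nothing more can be done
None
```

The block stands upright on the rail and has been let go; the gripper holds the dowel about 20 mm up, its top level with the block's by my last picture. I handed the job in at about 14 s but no verdict came back, and the bottle was not in that last picture, though no move went near it.

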